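Wedge a rocking display case at the antiques fair

ROBOT

A 6-joint arm with a two-finger parallel gripper is mounted at the origin on the work surface. World frame = base frame: x ahead of the robot, y to its left, z up, the work surface at z = 0. Lengths are in m, angles in rad, forces in N, time in s.
With the tool pointing down it reaches from about 0.3 to 0.875 m from the base axis. Payload 6.4 kg.
Tool frame: the origin (TCP) lies at the very end of the fingers, on their centre line; the grasp point (between the pads) lies 19 mm behind it; z points along the fingers, y is the line along which they close (so a half turn about z gives the same grasp; the last joint's range is limited). The gripper opens to 85 mm and grips with 20 to 120 N. Pads are 22 mm wide; open, the fingers measure 114 mm over their backs; the gripper's body (76 mm by 85 mm) begins 54 mm behind the grasp point. The pads swing forward as they close: fully open they stand 13 mm farther back than shut.
Start: joints at [-1.362, 0.181, 1.607, -0, 1.354, -0.206], TCP at [0.232, -0.526, 0.231] pointing down, gripper open.
Joint ranges: [-2.99, 2.99], [-0.89, 2.07], [0.3, 2.58], [-1.14, 4.28], [0, 2.63], [-3.12, 3.12]. Speed limits (rad/s): [2.57, 2.57, 3.01, 3.14, 3.14, 3.14].

INTERFACE

Orientations are given as a unit quaternion [w, x, y, z].
In Python, from bench import ctrl, camera, calibration, order, outline_of gives the robot as it stands.
- The arm moves only by the tool move_arm, never from a script. Its argument "series" is a list that holds one entry, the list of rows, each a list of 5 numbers: the opening, from 0 (shut) to 1 (fully open), then the shift along the tool's x, y, z in mm, then the turn about the tool's z in rad. A call has exactly 10 rows; each row is the pose to reach, as a shift and turn from the pose commanded when the call began, along the tool's axes at that moment; what a row does not reach only later rows make up. A row lasts 1/12 s, in which the tool goes at most 41.7 mm and 7.16 degrees, less where a joint would pass 70% of its speed; a pose out of reach is approached as far as the arm can. A call with a gripper value outside its range is refused whole. The fingers move at their own pace and stop on an object; the grip force is fixed at half the most. Time passes only in rows, so rows that repeat a pose let the fingers close, or fill a call up. It gives the time, the measured TCP pose, the force, the opening and the grip force at its end, in the units of the state.
- ctrl.get_obs(): the state, without advancing time (a new reading comes with each control period).
- camera(name): name is "side" or "top" or "wrist"; returns (picture, depth): 384x512x3 uint8, blue, green, red; 384x512 float32, m along the optical axis (not along the pixel's ray), 0 where there is no reading.
- calibration(name): a dict with "intrinsics" (3x3 intrinsics, pixels), "rvec" (rotation vector, rad) and "tvec" (3), from world to camera coordinates, as OpenCV has them. Camera axes: x right, y down, z forward; pixel columns grow to the right and rows downward; lengths in m; the calibration is good to about 2 mm. A picture is of the moment at which its call begins: read the wrist's pose just before it. calibration takes no time and is no camera call; for the wrist camera it gives the pose at the moment of the call.
- order.hand_in(): hands the job in; it is judged then, once.
Trained networks look in the newest picture that a camera, given by its name, has taken for a name from the list of things; names that differ only in an ending like _2 or _b are one class to them, and where a whole thing is asked for, a point or a joint stands for the part that bears it (a point fixed in the world has none). Each returns a list of dicts, best first, with "conf" (0 to 1); they miss things now and then, are a little off and sometimes report something else, mostly with a low value. They report only what shows in the picture. A call takes as long as a camera call. They do not tell look-alikes from the thing itself.
- outline_of(target, camera): "region" (384x512 bool, what is visible of it) and "bbox" ([centre column, centre row, width, height] in pixels, round what is visible of it).
The state is a dict: "time_s": time; "q": joint angles; "dq": joint speeds; "joint_efforts": joint torques, N m; "eef_pos": TCP position; "eef_rot": TCP orientation; "wrist_force": force on the tool from outside, world axes, zero at the start; "torque": the same for the moment, N m; "opening": opening from 0.0 (shut) to 1.0 (fully open); "grasp_force": force on a finger pad.
Only numpy, scipy, OpenCV 4.12 (cv2) and the standard library are available. Lean on these libraries where they do the work, as an engineer would, in place of code of your own. Each camera call takes 0.05 s, during which the arm holds its last target. There are 200 camera calls.

TASK

The glazed display case rocks because its near right foot is worn short. Push the loose wooden wedge, thin end first, along the table under that foot until the case no longer rocks, then press down firmly with a fingertip on the corner above that foot for about a second to prove it stands firm, and let go. Push and press only: lift nothing, do not shove the case along, and leave the bell, the pot and the trinket box where they are.

Things in the scene. Friction and masses are not known exactly. Their poses are not given: they have to be found in the camera images.
- case: Loose oak display case with a glass lid, 250 (its x) by 340 (its y) by 84 mm high, about 2.4 kg. Origin: at table level under its centre. x points from the front (hasp, towards the robot) to the back, y to the left. Pale block feet, 24 mm square, 22 mm high, stand 103 mm (x) and 148 mm (y) from the centre; the box bottom is 22 mm above the table.
- short_foot_spot (a point): Point at table level under the centre of the short near right foot (at -x, -y of the case, 10 mm in from both edges). This foot is 3.5 to 7 mm shorter than the others, differently each time, and hangs clear of the table; about 2 N pressed on its corner tips the case down onto it.
- press_corner (a point): The point on the wooden lid frame right above the short foot, 84 mm above the table: the place to press. The frame is 30 mm wide; the glass within it lies 4.5 mm lower.
- wedge: Loose pale wooden wedge, 120 mm long (x), 34 wide (y), 15 thick at the back end (-x), falling evenly to 2 mm at the thin end (+x); 50 g. Origin: mid underside. Lies right of the case, thin end roughly to the short foot; goes in along the case's +y. The push needed rises from under 1 N to about 5 N once it bears firmly under the foot; pushing far harder drags the case along.
- bell: Brass hand bell with a dark handle, 60 mm across, 75 mm high, loose. Origin: centre of its underside. To be left alone.
- pot: White porcelain pot with a blue lid, 60 mm across, 56 mm high, loose. Origin: centre of its underside. To be left alone.
- trinket_box: Dark wooden trinket box, 66 by 109 by 43 mm high, loose. Origin: centre of its underside. To be left alone.
Not all that is in view belongs to the job. There is more than one size of the wedge; the job needs the middle-sized.

How it is judged:
On the way, in this order (a step that is already met when the one before it is completed fails the run):
1. the wedge bears under the short foot (contact force between wedge and case above 0.5 N and y of wedge in the frame of case above -0.23 m), for 0.2 s.
2. the corner above the short foot is pressed down with more than 4 N for half a second and the case does not rock (contact force between the fingers and case above 4 N and horizontal distance between the grasp point and press_corner below 0.05 m and angle between case's own z axis and vertical below 0.009 rad and contact force between wedge and case above 0.5 N), for 0.5 s.
At the end, for the whole second after the job is handed in: The wedge lies flat on the table and bears under the short foot (more than 0.3 N, its middle within 75 mm of the foot's centre), the case is level within 0.008 rad and within 20 mm of where it stood, and both are at rest (contact force between wedge and case above 0.3 N and angle between case's own z axis and vertical below 0.008 rad and horizontal distance between wedge and short_foot_spot below 0.075 m and angle between wedge's own z axis and vertical below 0.03 rad and linear speed of each of case, wedge below 0.01 m/s and distance of case from where it was at the start of the episode below 0.02 m); the robot touches nothing.
It fails at once if the wedge is lifted off the table (height (world z) of wedge above 0.01 m).
It fails at once if the case is lifted or tipped up (angle between case's own z axis and vertical above 0.08 rad or height (world z) of case above 0.012 m).
It fails at once if the case is shoved along by more than 20 mm (distance of case from where it was at the start of the episode above 0.02 m).
It fails at once if the bell, the pot or the trinket box is moved by more than 20 mm (distance of any of bell, pot, trinket_box from where it was at the start of the episode above 0.02 m).
It also fails if it takes over 61 s, if anything falls off the work surface, if the arm or the gripper's body presses on something with over 40 N, if the wrist force passes 120 N, or if a joint passes its speed limit or range.

## Working session

There is one attempt and no reset: what is moved stays moved. The work goes in short steps, Python scripts to look and compute and a tool call to move; the robot and the scene stay as the last step left them, time stands still between calls to the robot, and variables do not carry over. Pictures are saved under pics/ and viewed, at most 10 in all, crops included, and the job is handed in when it is done.

Besides the shell and the picture viewer there is one more tool, called after ">>>" by a JSON object that holds its "fn" and its "kwargs". move_arm: Moves the arm, as the interface text tells. Its arguments: {"type":"object","properties":{"series":{"type":"array","items":{"type":"array","items":{"type":"array","items":{"type":"number"}}}}},"required":["series"]}

```bash
mkdir -p pics; cat > h.py <<'E'
import numpy as np,cv2
from bench import ctrl,camera,calibration,order,outline_of
def world(cam,dep,mask):
    c=calibration(cam);K=np.array(c["intrinsics"]);R=cv2.Rodrigues(np.array(c["rvec"],float))[0];t=np.array(c["tvec"]).ravel()
    v,u=np.nonzero(mask&(dep>0));z=dep[v,u]
    p=np.stack([(u-K[0,2])/K[0,0]*z,(v-K[1,2])/K[1,1]*z,z],1)
    return (p-t)@R,np.stack([u,v],1)
E
python3 - <<'E'
from h import *
o=ctrl.get_obs();print(o["time_s"],o["eef_pos"],o["eef_rot"],o["wrist_force"])
for cam in("top","side"):
    im,d=camera(cam);cv2.imwrite(f"pics/{cam}0.png",im);np.save(f"{cam}0.npy",d)
    for n in("case","wedge","bell","pot","trinket_box"):
        for r in outline_of(n,cam)[:4]:
            P,_=world(cam,d,r["region"])
            print(cam,n,round(r["conf"],2),np.round(r["bbox"]),np.round(np.median(P,0),3),np.round(P.min(0),3),np.round(P.max(0),3))
E
```

```text
0.0 [ 0.23162939 -0.52568482  0.23036873] [-8.89773775e-04  9.78568829e-01  2.05918080e-01 -1.28942462e-05] [-0.8954062   0.36647443 -0.1278584 ]
top case 0.72 [199. 169. 137. 111.] [0.622 0.15  0.081] [ 0.48  -0.034 -0.004] [0.765 0.342 0.09 ]
top wedge 0.72 [364. 229.  46.  61.] [ 0.454 -0.302  0.012] [ 0.375 -0.371 -0.005] [ 0.532 -0.237  0.025]
top wedge 0.7 [300. 186.  44.  31.] [ 0.575 -0.133  0.008] [ 0.536 -0.193 -0.004] [ 0.615 -0.072  0.02 ]
top wedge 0.67 [297. 240.  27.  29.] [ 0.432 -0.119  0.006] [ 0.39  -0.153 -0.005] [ 0.471 -0.084  0.017]
top bell 0.72 [248. 236.  24.  22.] [0.435 0.018 0.021] [ 0.403 -0.009 -0.004] [0.463 0.047 0.076]
top pot 0.57 [290. 138.  21.  26.] [ 0.707 -0.101  0.041] [ 0.681 -0.129  0.023] [ 0.738 -0.074  0.059]
top trinket_box 0.8 [172. 240.  51.  29.] [0.424 0.222 0.043] [ 0.373  0.164 -0.002] [0.468 0.286 0.049]
side case 0.66 [199. 276. 182. 167.] [0.612 0.24  0.079] [ 0.474 -0.165 -0.004] [0.832 0.338 0.086]
side wedge 0.8 [324. 182.  56.  15.] [ 0.468 -0.283  0.01 ] [ 0.378 -0.366 -0.002] [ 0.533 -0.234  0.022]
side wedge 0.64 [267. 192.  18.  12.] [ 0.592 -0.171  0.012] [ 0.557 -0.211 -0.002] [ 0.612 -0.028  0.083]
side wedge 0.52 [331. 218.  40.  20.] [ 0.421 -0.107  0.005] [ 0.386 -0.152 -0.002] [ 0.467 -0.078  0.012]
side bell 0.65 [325. 243.  30.  37.] [0.434 0.033 0.02 ] [ 0.404 -0.049 -0.002] [0.463 0.05  0.072]
side pot 0.44 [212. 190.  23.   7.] [ 0.709 -0.098  0.041] [ 0.685 -0.2   -0.002] [ 0.754 -0.083  0.055]
```

View pics/top0.png

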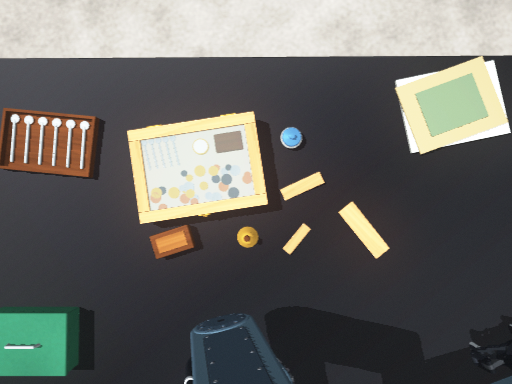

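View pics/side0.png

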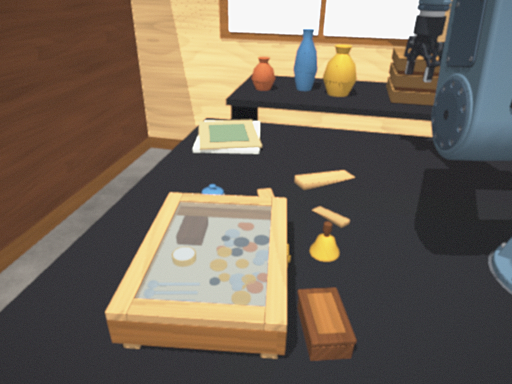

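The three wedge candidates in the top view are (364,229), the longest; (302,186), mid-sized at about 120 mm; and (297,240), the shortest. (302,186) fits: it is the middle size, right of the case, and points at the near right foot. I'll fit the poses and confirm it in one crop.

```bash
python3 - <<'E'
from h import *
im,d=camera("top")
c=calibration("top");K=np.array(c["intrinsics"]);rv=np.array(c["rvec"],float);tv=np.array(c["tvec"],float)
def plane(uv,z):
    R=cv2.Rodrigues(rv)[0];t=tv.ravel();o=-R.T@t
    r=np.c_[(uv[:,0]-K[0,2])/K[0,0],(uv[:,1]-K[1,2])/K[1,1],np.ones(len(uv))]@R
    return (o+r*((z-o[2])/r[:,2])[:,None])[:,:2]
for n,z in(("case",.084),("wedge",.008)):
    for r in outline_of(n,"top")[:3]:
        m=r["region"]
        P,uv=world("top",d,m)
        if n=="case": k=(P[:,2]>.07);uv=uv[k]
        X=plane(uv.astype(float),z)
        (cx,cy),s,a=cv2.minAreaRect((X*1000).astype(np.float32))
        b=cv2.boxPoints(((cx,cy),s,a))
        print(n,np.round([cx,cy,*s,a],1),np.round(b).tolist())
        if n=="wedge":
            e=b[1]-b[0];f=b[2]-b[1];L=e if np.hypot(*e)>np.hypot(*f) else f;L=L/np.hypot(*L)
            Q=P[:,:2]*1000-[cx,cy];s=Q@L
            print(" axis",L,np.degrees(np.arctan2(L[1],L[0])),"z slope",[round(float(np.median(P[(s>q)&(s<q+20),2]))*1000,1) for q in(-60,-40,-20,0,20,40) if ((s>q)&(s<q+20)).any()])
cv2.imwrite("pics/crop.png",cv2.resize(im[110:270,110:400],None,fx=2.7,fy=2.7,interpolation=cv2.INTER_CUBIC))
E
```

```text
case [622.1 149.4 255.1 339.4   8.6] [[471.0, 298.0], [521.0, -37.0], [773.0, 1.0], [723.0, 336.0]]
wedge [ 428.2 -117.5   27.    91.7   51. ] [[384.0, -99.0], [455.0, -157.0], [472.0, -136.0], [401.0, -78.0]]
 axis [ 0.7772046  -0.62924796] -38.99466 z slope [11.7, 9.8, 8.8, 5.4, 3.7, 2.3]
wedge [ 451.9 -305.3  168.    50.4   38.2] [[370.0, -338.0], [402.0, -377.0], [533.0, -273.0], [502.0, -234.0]]
 axis [0.7853726  0.61902326] 38.244846 z slope [6.8, 8.9, 11.0, 13.4, 15.1, 17.7]
wedge [ 576.  -134.1   36.4  123.3   26.1] [[533.0, -87.0], [587.0, -197.0], [619.0, -181.0], [565.0, -71.0]]
 axis [ 0.43935257 -0.89831465] -63.937416 z slope [3.0, 5.4, 7.7, 9.2, 12.0, 14.7]
```

View pics/crop.png

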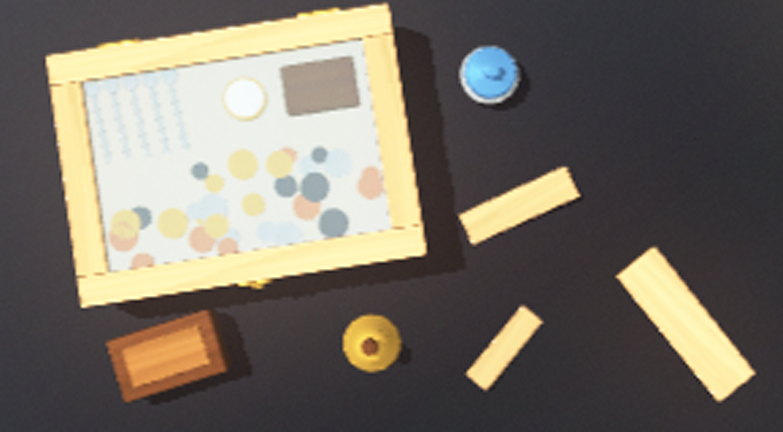

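The crop confirms it. The middle-sized wedge is at crop (520,205), pixel (302,186), and its thin end faces the case's near right corner. The depth slope agrees, running from 3 mm at the case side to 15 mm at the far end. I'll first move over to its far side with the fingers shut.

>>> {"fn": "move_arm", "kwargs": {"series": [[[0,52,-17,0,-0.12],[0,105,-33,0,-0.24],[0,157,-50,0,-0.36],[0,190,-60,0,-0.48],[0,225,-72,0,-0.6],[0,262,-83,10,-0.72],[0,300,-95,20,-0.84],[0,337,-107,30,-0.96],[0,375,-119,40,-1.08],[0,412,-131,50,-1.2]]]}}

```text
time_s: 1.58
eef_pos: [0.542, -0.2525, 0.1864]
eef_rot: [0.0, 0.689, 0.725, 0.0]
wrist_force: [0.7, -0.9, 0.8]
opening: 0.003
grasp_force: 0.0
```

```bash
cat >> h.py <<'E'
def delta(x,y,z,yaw_deg):
    o=ctrl.get_obs();w,a,b,c=o["eef_rot"];R=np.array([[1-2*(b*b+c*c),2*(a*b-w*c),2*(a*c+w*b)],[2*(a*b+w*c),1-2*(a*a+c*c),2*(b*c-w*a)],[2*(a*c-w*b),2*(b*c+w*a),1-2*(a*a+b*b)]])
    yaw=np.degrees(np.arctan2(R[1,0],R[0,0]))
    print("t",round(o["time_s"],2),"pos",np.round(o["eef_pos"]*1000,1),"yaw",round(yaw,1),"q",np.round(o["q"],2),"F",np.round(o["wrist_force"],1),"open",o["opening"])
    print("delta",np.round(R.T@(np.array([x,y,z])-o["eef_pos"]*1000),1),"turn",round(float(-np.radians(yaw_deg-yaw)),3))
E
python3 -c "
from h import *
delta(645,-162,100,98.6)"
```

```text
t 1.58 pos [ 542.  -252.5  186.4] yaw 92.9 q [-0.63  0.27  1.59 -0.    1.28 -0.68] F [ 0.7 -0.9  0.8] open 0.002799456009537397
delta [ 85.3 107.3  86.5] turn -0.1
```

>>> {"fn": "move_arm", "kwargs": {"series": [[[0,22,27,0,-0.05],[0,43,54,0,-0.1],[0,64,80,10,-0.1],[0,85,107,30,-0.1],[0,85,107,70,-0.1],[0,85,107,105,-0.1],[0,85,107,140,-0.1],[0,85,107,165,-0.1],[0,85,107,181,-0.1],[0,85,107,181,-0.1]]]}}

```text
time_s: 2.42
eef_pos: [0.6425, -0.1639, 0.0026]
eef_rot: [-0.002, 0.654, 0.756, -0.0]
wrist_force: [0.2, -0.2, 0.0]
opening: -0.001
grasp_force: 0.0
```

```bash
python3 -c "
from h import *
delta(645,-162,5,98.6)"
```

```text
t 2.42 pos [ 642.5 -163.9    2.6] yaw 98.2 q [-0.43  0.64  1.49  0.    1.02 -0.57] F [ 0.2 -0.2  0. ] open -0.0005912577497983043
delta [ 1.5  2.7 -2.4] turn -0.006
```

>>> {"fn": "move_arm", "kwargs": {"series": [[[0,0,-5,-2,0],[0,0,-10,-2,0],[0,0,-14,-2,0],[0,0,-18,-2,0],[0,0,-22,-2,0],[0,0,-26,-2,0],[0,0,-30,-2,0],[0,0,-34,-2,0],[0,0,-37,-2,0],[0,0,-37,-2,0]]]}}

```text
time_s: 3.25
eef_pos: [0.6064, -0.1698, 0.0075]
eef_rot: [-0.0, 0.655, 0.756, -0.0]
wrist_force: [-0.5, -0.0, 0.7]
opening: 0.0
grasp_force: 0.2
```

```bash
cat >> h.py <<'E'
def wedge(cam="top",show=None):
    im,d=camera(cam);c=calibration(cam);K=np.array(c["intrinsics"]);R=cv2.Rodrigues(np.array(c["rvec"],float))[0];t=np.array(c["tvec"]).ravel();o=-R.T@t
    if show: cv2.imwrite(show,cv2.resize(im[130:250,220:400],None,fx=4,fy=4,interpolation=cv2.INTER_CUBIC))
    for n in("case","wedge"):
      for r in outline_of(n,cam)[:4]:
        P,uv=world(cam,d,r["region"])
        if n=="case": uv=uv[P[:,2]>.07]
        z=.084 if n=="case" else .008
        ray=np.c_[(uv[:,0]-K[0,2])/K[0,0],(uv[:,1]-K[1,2])/K[1,1],np.ones(len(uv))]@R
        X=((o+ray*((z-o[2])/ray[:,2])[:,None])[:,:2]*1000).astype(np.float32)
        if n=="wedge" and abs(np.median(X[:,0])-570)>70: continue
        q=cv2.minAreaRect(X);print(n,round(r["conf"],2),np.round(q[0]),np.round(q[1]),round(q[2],1),np.round(cv2.boxPoints(q)).tolist())
E
python3 -c "
from h import *
delta(645,-162,5,98.6);wedge(show='pics/a.png')"
```

```text
t 3.25 pos [ 606.4 -169.8    7.5] yaw 98.2 q [-0.46  0.57  1.58 -0.    0.99 -0.6 ] F [-0.5 -0.   0.7] open 0.000136438801137957
delta [ 2.2 39.3  2.4] turn -0.006
case 0.79 [622. 149.] [255. 339.] 8.6 [[471.0, 298.0], [521.0, -37.0], [773.0, 1.0], [723.0, 336.0]]
case 0.37 [434.  18.] [10. 13.] 89.9 [[427.0, 13.0], [440.0, 13.0], [440.0, 24.0], [427.0, 24.0]]
wedge 0.48 [ 567. -118.] [27. 91.] 10.6 [[546.0, -76.0], [563.0, -166.0], [589.0, -161.0], [572.0, -71.0]]
```

View pics/a.png

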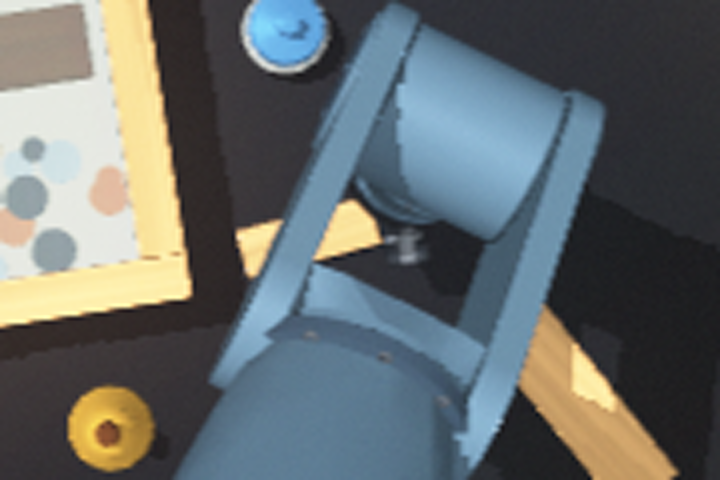

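The arm hides the middle of the wedge, but its tip edge at crop (240,255) shows that it has turned nearly parallel to the case. I'll retreat to behind the wedge and look again.

>>> {"fn": "move_arm", "kwargs": {"series": [[[0,0,6,0,0],[0,0,14,-10,0],[0,0,14,-45,0],[0,0,14,-85,0],[0,-35,5,-100,-0.006],[0,-70,-10,-100,-0.006],[0,-105,-20,-100,-0.006],[0,-130,-30,-100,-0.006],[0,-130,-30,-100,-0.006],[0,-130,-30,-100,-0.006]]]}}

```text
time_s: 4.23
eef_pos: [0.5964, -0.3044, 0.1083]
eef_rot: [0.001, 0.653, 0.757, 0.0]
wrist_force: [1.1, 0.4, -0.0]
opening: 0.003
grasp_force: 0.0
```

```bash
python3 -c "
from h import *
delta(580,-235,5,98.6);wedge(show='pics/b.png')
im,d=camera('wrist');cv2.imwrite('pics/w.png',im)"
```

```text
t 4.23 pos [ 596.4 -304.4  108.3] yaw 98.4 q [-0.65  0.51  1.44  0.    1.19 -0.8 ] F [ 1.1  0.4 -0. ] open 0.0033210044009528462
delta [ 71.1  -6.2 103.3] turn -0.003
case 0.83 [622. 149.] [254. 339.] 8.7 [[470.0, 298.0], [522.0, -37.0], [773.0, 1.0], [722.0, 336.0]]
wedge 0.88 [ 570. -132.] [ 33. 119.] 13.9 [[540.0, -79.0], [568.0, -194.0], [600.0, -186.0], [571.0, -71.0]]
```

View pics/b.png

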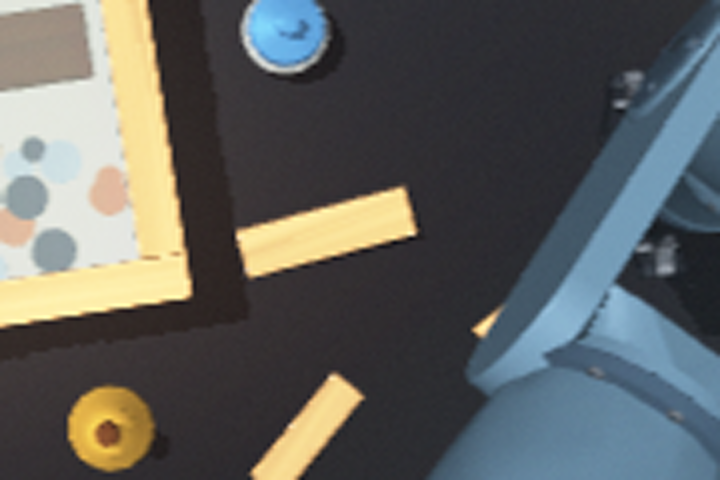

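The wedge at crop (327,232) now has its centre at (570,-132). It is 5° off and about 9 mm to the far side of the foot's line, so I'll push once more from the far side, just behind its centre.

>>> {"fn": "move_arm", "kwargs": {"series": [[[0,35,35,0,0],[0,70,44,0,0],[0,105,44,0,0],[0,140,44,0,0],[0,158,44,15,0],[0,158,44,50,0],[0,158,44,80,0],[0,158,44,97,0],[0,158,44,102,0],[0,158,44,102,0]]]}}

```text
time_s: 5.27
eef_pos: [0.6148, -0.1381, 0.0039]
eef_rot: [-0.002, 0.652, 0.759, -0.0]
wrist_force: [0.1, -0.4, -0.2]
opening: -0.002
grasp_force: 0.0
```

```bash
python3 -c "
from h import *
delta(588,-145,6,98.6)"
```

```text
t 5.27 pos [ 614.8 -138.1    3.9] yaw 98.7 q [-0.41  0.58  1.58  0.    0.98 -0.56] F [ 0.1 -0.4 -0.2] open -0.0018017132585754383
delta [ -2.7 -27.6  -2. ] turn 0.002
```

Pushing 27 mm towards the robot, then backing off, rising and going behind the wedge.

>>> {"fn": "move_arm", "kwargs": {"series": [[[0,-3,-6,-1,0],[0,-3,-11,-1,0],[0,-3,-15,-1,0],[0,-3,-19,-1,0],[0,-3,-22,-1,0],[0,-3,-25,-1,0],[0,-3,-28,-1,0],[0,-3,-28,-1,0],[0,-3,-20,-1,0],[0,-3,-10,-1,0]]]}}

```text
time_s: 6.1
eef_pos: [0.6065, -0.1443, 0.0064]
eef_rot: [-0.0, 0.652, 0.758, -0.0]
wrist_force: [-0.3, -0.7, -0.2]
opening: 0.005
grasp_force: 0.0
```

>>> {"fn": "move_arm", "kwargs": {"series": [[[0,0,0,-30,0],[0,0,0,-65,0],[0,0,0,-100,0],[0,-40,-5,-100,0],[0,-80,-10,-100,0],[0,-120,-15,-100,0],[0,-150,-20,-100,0],[0,-150,-20,-100,0],[0,-150,-20,-100,0],[0,-150,-20,-100,0]]]}}

```text
time_s: 6.93
eef_pos: [0.6092, -0.2951, 0.106]
eef_rot: [-0.001, 0.652, 0.758, 0.0]
wrist_force: [-0.2, 1.1, -0.8]
opening: 0.0
grasp_force: 0.0
```

```bash
python3 -c "
from h import *
delta(580,-220,5,98.6);wedge(show='pics/c.png')"
```

```text
t 6.93 pos [ 609.2 -295.1  106. ] yaw 98.6 q [-0.63  0.52  1.42  0.    1.2  -0.78] F [-0.2  1.1 -0.8] open 0.00044550167949671936
delta [ 78.5 -17.6 101.1] turn -0.0
case 0.75 [622. 149.] [255. 339.] 8.6 [[471.0, 298.0], [521.0, -37.0], [773.0, 1.0], [723.0, 336.0]]
case 0.5 [433.  20.] [13.  9.] 45.0 [[425.0, 18.0], [431.0, 12.0], [440.0, 21.0], [434.0, 28.0]]
wedge 0.82 [ 562. -132.] [ 35. 120.] 8.0 [[536.0, -75.0], [553.0, -194.0], [588.0, -189.0], [571.0, -70.0]]
```

View pics/c.png

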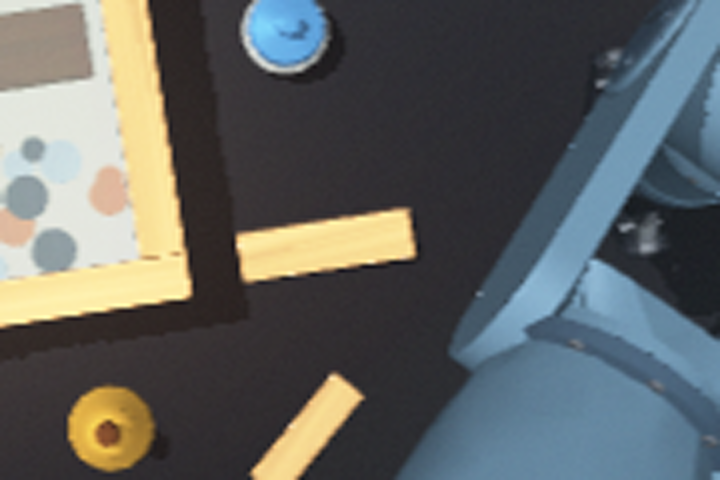

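The wedge at crop (327,245) now lies on the foot's line, with its centre at (562,-132) and parallel to within 1°. I'll go down behind its thick end.

>>> {"fn": "move_arm", "kwargs": {"series": [[[0,30,-23,0,0],[0,60,-23,0,0],[0,77,-23,10,0],[0,77,-23,45,0],[0,77,-23,75,0],[0,77,-23,94,0],[0,77,-23,100,0],[0,77,-23,100,0],[0,77,-23,100,0],[0,77,-23,100,0]]]}}

```text
time_s: 7.92
eef_pos: [0.5763, -0.2235, 0.0084]
eef_rot: [0.002, 0.652, 0.758, 0.0]
wrist_force: [-0.0, -0.3, -0.3]
opening: 0.003
grasp_force: 0.0
```

```bash
python3 -c "
from h import *
delta(575,-222,5,98.6);wedge()"
```

```text
t 7.92 pos [ 576.3 -223.5    8.4] yaw 98.6 q [-0.56  0.55  1.62  0.    0.97 -0.71] F [-0.  -0.3 -0.3] open 0.002768206573856647
delta [ 1.7 -1.1  3.4] turn 0.0
case 0.7 [622. 149.] [255. 339.] 8.6 [[471.0, 298.0], [521.0, -37.0], [773.0, 1.0], [723.0, 336.0]]
case 0.47 [434.  19.] [13. 13.] 26.6 [[426.0, 22.0], [431.0, 10.0], [443.0, 16.0], [437.0, 27.0]]
wedge 0.98 [ 561. -128.] [ 37. 117.] 8.9 [[534.0, -73.0], [552.0, -189.0], [589.0, -183.0], [571.0, -67.0]]
```

>>> {"fn": "move_arm", "kwargs": {"series": [[[0,6,-1,2,0],[0,12,-1,2,0],[0,18,-1,2,0],[0,24,-1,2,0],[0,30,-1,2,0],[0,36,-1,2,0],[0,42,-1,2,0],[0,48,-1,2,0],[0,52,-1,2,0],[0,52,-1,2,0]]]}}

```text
time_s: 8.9
eef_pos: [0.5659, -0.1706, 0.0044]
eef_rot: [-0.0, 0.652, 0.758, 0.0]
wrist_force: [0.2, -0.7, -1.1]
opening: -0.002
grasp_force: 0.0
```

```bash
python3 -c "
from h import *
delta(575,-222,5,98.6);wedge(show='pics/d.png')"
```

```text
t 8.9 pos [ 565.9 -170.6    4.4] yaw 98.6 q [-0.49  0.51  1.69  0.    0.94 -0.64] F [ 0.2 -0.7 -1.1] open -0.002264565569407089
delta [-52.2   1.3  -0.6] turn 0.001
case 0.64 [622. 149.] [254. 339.] 8.6 [[471.0, 298.0], [521.0, -37.0], [773.0, 1.0], [722.0, 336.0]]
wedge 0.72 [553. -81.] [34. 87.] 9.3 [[529.0, -41.0], [543.0, -127.0], [577.0, -122.0], [563.0, -36.0]]
```

View pics/d.png

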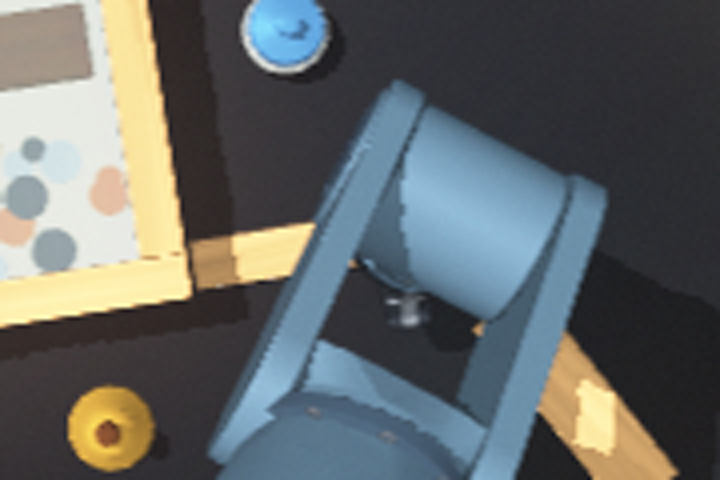

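The thin end is at crop (190,265), just reaching under the case's edge and in line with the corner. I'll push on more slowly.

>>> {"fn": "move_arm", "kwargs": {"series": [[[0,3,0,0,0],[0,6,0,0,0],[0,9,0,0,0],[0,12,0,0,0],[0,15,0,0,0],[0,18,0,0,0],[0,20,0,0,0],[0,22,0,0,0],[0,24,0,0,0],[0,24,0,0,0]]]}}

```text
time_s: 9.88
eef_pos: [0.5624, -0.1475, 0.0044]
eef_rot: [-0.0, 0.652, 0.758, 0.0]
wrist_force: [-0.7, -0.5, -0.2]
opening: -0.002
grasp_force: 0.0
```

>>> {"fn": "move_arm", "kwargs": {"series": [[[0,1,0,0,0],[0,2,0,0,0],[0,3,0,0,0],[0,4,0,0,0],[0,5,0,0,0],[0,6,0,0,0],[0,6,0,0,0],[0,6,0,0,0],[0,6,0,0,0],[0,6,0,0,0]]]}}

```text
time_s: 10.72
eef_pos: [0.5617, -0.142, 0.0045]
eef_rot: [0.0, 0.652, 0.758, 0.0]
wrist_force: [-0.2, 0.5, -0.4]
opening: -0.0
grasp_force: 0.0
```

>>> {"fn": "move_arm", "kwargs": {"series": [[[0,1,0,0,0],[0,2,0,0,0],[0,3,0,0,0],[0,4,0,0,0],[0,5,0,0,0],[0,6,0,0,0],[0,6,0,0,0],[0,6,0,0,0],[0,6,0,0,0],[0,6,0,0,0]]]}}

```text
time_s: 11.55
eef_pos: [0.5607, -0.1361, 0.0045]
eef_rot: [-0.0, 0.652, 0.758, 0.0]
wrist_force: [-0.2, -0.5, 0.2]
opening: 0.002
grasp_force: 0.0
```

>>> {"fn": "move_arm", "kwargs": {"series": [[[0,1,0,0,0],[0,2,0,0,0],[0,3,0,0,0],[0,4,0,0,0],[0,5,0,0,0],[0,5,0,0,0],[0,5,0,0,0],[0,5,0,0,0],[0,5,0,0,0],[0,5,0,0,0]]]}}

```text
time_s: 12.38
eef_pos: [0.5611, -0.1333, 0.0052]
eef_rot: [0.002, 0.652, 0.758, -0.0]
wrist_force: [0.8, -8.1, -2.0]
opening: -0.002
grasp_force: 4.2
```

```bash
python3 -c "
from h import *
Fs=[]
for i in range(6):
    camera('top');Fs.append(ctrl.get_obs()['wrist_force'])
print(np.round(Fs,1).tolist(),np.round(np.mean(Fs,0),2))
delta(575,-222,5,98.6);wedge()"
```

```text
[[0.4, -8.3, -0.7], [-0.0, -8.9, -1.5], [1.2, -8.1, -0.6], [0.6, -8.8, -1.1], [2.3, -8.1, -1.6], [1.8, -8.2, -1.1]] [ 1.04 -8.39 -1.08]
t 12.68 pos [ 561.2 -133.3    5.3] yaw 98.6 q [-0.44  0.48  1.73 -0.    0.92 -0.59] F [ 1.8 -8.2 -1.1] open -0.0015931172364268696
delta [-89.8   0.4   0.6] turn -0.0
case 0.62 [622. 149.] [255. 339.] 8.6 [[471.0, 298.0], [521.0, -37.0], [773.0, 1.0], [723.0, 336.0]]
wedge 0.56 [548. -52.] [34. 37.] 89.8 [[530.0, -68.0], [567.0, -69.0], [567.0, -35.0], [530.0, -35.0]]
```

The wedge now bears firmly: the push has risen to about 8 N and the case has not moved. I'll back off and rise.

>>> {"fn": "move_arm", "kwargs": {"series": [[[0,-4,0,0,0],[0,-15,0,0,0],[0,-35,0,0,0],[0,-55,0,0,0],[0,-55,0,-35,0],[0,-55,0,-75,0],[0,-55,0,-115,0],[0,-55,0,-130,0],[0,-55,0,-130,0],[0,-55,0,-130,0]]]}}

```text
time_s: 13.67
eef_pos: [0.5688, -0.1861, 0.1356]
eef_rot: [0.001, 0.652, 0.758, 0.0]
wrist_force: [-0.1, -0.3, 0.6]
opening: 0.003
grasp_force: 0.0
```

```bash
python3 -c "
from h import *
delta(540,-18,100,98.6);wedge()"
```

```text
t 13.67 pos [ 568.8 -186.1  135.6] yaw 98.6 q [-0.51  0.33  1.63  0.    1.18 -0.66] F [-0.1 -0.3  0.6] open 0.00273993708912477
delta [170.5  -3.5  35.5] turn -0.0
case 0.72 [622. 149.] [255. 339.] 8.6 [[471.0, 298.0], [521.0, -37.0], [773.0, 1.0], [723.0, 336.0]]
wedge 0.93 [553. -79.] [34. 85.] 9.3 [[530.0, -39.0], [543.0, -123.0], [577.0, -118.0], [563.0, -34.0]]
```

>>> {"fn": "move_arm", "kwargs": {"series": [[[0,35,0,0,0],[0,70,-1,0,0],[0,105,-2,0,0],[0,140,-3,0,0],[0,170,-4,0,0],[0,170,-4,15,0],[0,170,-4,30,0],[0,170,-4,38,0],[0,170,-4,38,0],[0,170,-4,38,0]]]}}

```text
time_s: 14.65
eef_pos: [0.538, -0.0181, 0.0953]
eef_rot: [-0.001, 0.652, 0.758, -0.001]
wrist_force: [0.2, 0.4, 0.8]
opening: -0.002
grasp_force: 0.0
```

```bash
python3 -c "
from h import *
delta(540,-18,84,98.6)
im,d=camera('side');cv2.imwrite('pics/e.png',cv2.resize(im[100:360,100:420],None,fx=2.3,fy=2.3))"
```

```text
t 14.65 pos [538.  -18.1  95.3] yaw 98.6 q [-0.25  0.27  1.8   0.    1.07 -0.4 ] F [0.2 0.4 0.8] open -0.0017798314152080222
delta [-0.2  2.  11.3] turn -0.001
```

View pics/e.png

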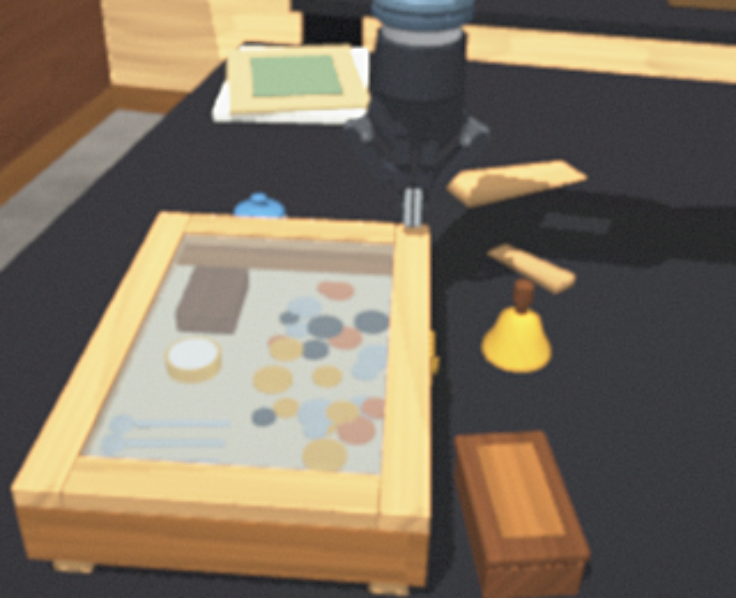

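The shut fingertips at crop (413,225) stand right above the near right corner of the lid frame. I'll press down until I feel the force.

>>> {"fn": "move_arm", "kwargs": {"series": [[[0,0,2,3,0],[0,0,2,6,0],[0,0,2,8,0],[0,0,2,9,0],[0,0,2,10,0],[0,0,2,11,0],[0,0,2,12,0],[0,0,2,12,0],[0,0,2,12,0],[0,0,2,12,0]]]}}

```text
time_s: 15.53
eef_pos: [0.5409, -0.0177, 0.0846]
eef_rot: [0.0, 0.652, 0.758, 0.0]
wrist_force: [-0.4, -0.7, 0.7]
opening: 0.002
grasp_force: 0.0
```

>>> {"fn": "move_arm", "kwargs": {"series": [[[0,0,0,0.5,0],[0,0,0,1,0],[0,0,0,1.5,0],[0,0,0,2,0],[0,0,0,2,0],[0,0,0,2,0],[0,0,0,2,0],[0,0,0,2,0],[0,0,0,2,0],[0,0,0,2,0]]]}}

```text
time_s: 16.37
eef_pos: [0.5411, -0.0178, 0.084]
eef_rot: [0.0, 0.652, 0.758, -0.0]
wrist_force: [-5.5, 0.8, 12.5]
opening: -0.003
grasp_force: 5.9
```

12.5 N with no sinking. I'll hold for a second, then let go straight up.

>>> {"fn": "move_arm", "kwargs": {"series": [[[0,0,0,0,0],[0,0,0,0,0],[0,0,0,0,0],[0,0,0,0,0],[0,0,0,0,0],[0,0,0,0,0],[0,0,0,0,0],[0,0,0,0,0],[0,0,0,0,0],[0,0,0,0,0]]]}}

```text
time_s: 17.2
eef_pos: [0.5411, -0.0178, 0.084]
eef_rot: [0.0, 0.652, 0.758, -0.0]
wrist_force: [-5.5, 1.8, 11.9]
opening: 0.004
grasp_force: 5.9
```

>>> {"fn": "move_arm", "kwargs": {"series": [[[0,0,0,-2,0],[0,0,0,-10,0],[0,0,0,-35,0],[0,0,0,-70,0],[0,-35,0,-90,0],[0,-75,0,-90,0],[0,-115,0,-90,0],[0,-155,0,-90,0],[0,-190,0,-90,0],[0,-220,0,-90,0]]]}}

```text
time_s: 18.03
eef_pos: [0.5738, -0.238, 0.1731]
eef_rot: [0.0, 0.653, 0.758, -0.0]
wrist_force: [-0.4, 0.1, 0.1]
opening: -0.002
grasp_force: 0.0
```

```bash
python3 -c "
from h import *
delta(540,-18,84,98.6);wedge(show='pics/f.png')
im,d=camera('top');r=outline_of('case','top')[0];P,_=world('top',d,r['region']);P=P[P[:,2]>.082-.0005]
d0=np.load('top0.npy');P0,_=world('top',d0,r['region']);P0=P0[P0[:,2]>.0815]
for p in(P0,P): print(np.round(np.linalg.lstsq(np.c_[p[:,:2]-[.622,.149],np.ones(len(p))],p[:,2],rcond=None)[0],4))"
```

```text
t 18.03 pos [ 573.8 -238.   173.1] yaw 98.5 q [-0.58  0.34  1.54 -0.    1.27 -0.73] F [-0.4  0.1  0.1] open -0.002205233914379432
delta [222.7  -0.9  88.9] turn -0.001
case 0.6 [622. 149.] [255. 339.] 8.7 [[471.0, 298.0], [522.0, -38.0], [774.0, 1.0], [722.0, 336.0]]
wedge 0.91 [553. -78.] [34. 87.] 8.9 [[530.0, -38.0], [543.0, -124.0], [576.0, -119.0], [563.0, -33.0]]
[0.0003 0.0001 0.084 ]
[ 0.0002 -0.0003  0.084 ]
```

View pics/f.png

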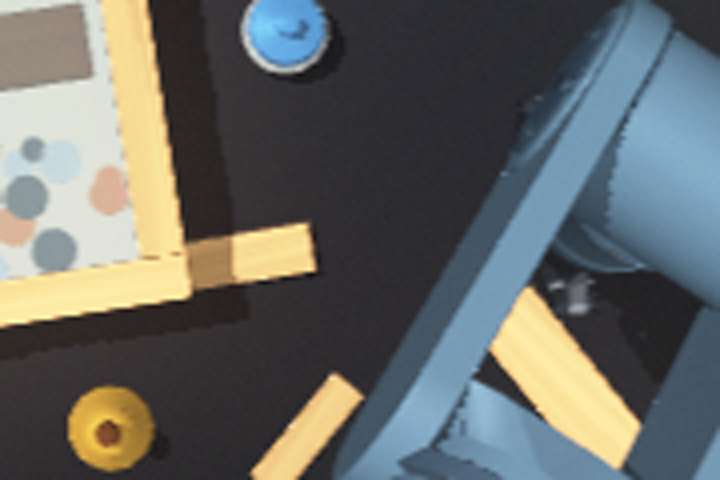

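The wedge at crop (250,255) is seated in line under the corner, and the case is level and where it stood. The tool is clear, so I'm handing in.

```bash
python3 -c "
from h import *
print(order.hand_in())"
```

```text
the job is handed in; nothing more can be done
None
```

I pushed the middle-sized wedge under the short foot until the push rose to about 8 N, then pressed the corner with about 12 N for over a second without it sinking. I let go and handed the job in at about 18 s, with the case level and where it stood; no verdict was returned.

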